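Wind the hardness tester up to its preload

TASK

Wind the tester's handwheel anticlockwise (seen from above), handle by handle, until you feel the steel specimen touch the sprung pin hidden inside the guard sleeve. Then wind on one eighth of a turn (45 degrees) past that first touch to set the preload, and let go; a quarter turn past it would overload the specimen. Leave the wooden case, the black reading microscope and the vee block where they are.

Things in the scene. Friction and masses are not known exactly. Their poses are not given: they have to be found in the camera images.
- tester: pale green bench hardness tester, fixed. Origin: bench height on its screw axis (vertical), which is the wheel's axis. Column on its +y side (y 165 to 250 mm, x within 50), 390 mm high; its arm (x within 45) reaches over the axis to y = -10 mm, 290 to 375 mm high. Base 70 mm high: drum of radius 75 under the wheel, foot (x within 65) to the column. The wheel is open on the other sides
- hub (a point): centre of the black handwheel, on its vertical axis, 100 mm above the bench (hub radius 50 mm). Friction of 1.25 N m (about 10 N at a grip) holds the wheel where it is left. Turning it anticlockwise from above raises the specimen table 15 mm per radian. It starts at its lower stop and can turn 7 rad
- red_handle (a point): middle of the wheel's red grip, 120 mm from the axis, 100 mm above the bench; its x axis points radially outwards. The wheel has four level radial handles 90 degrees apart, one red, three black: round grips 22 mm thick from 82 to 152 mm from the axis, on 14 mm steel rods; the red one starts on the tester's own +x side
- table_screw: round dark steel specimen table (74 mm across); origin at the centre of its top, on the wheel's axis, 155 mm above the bench at the start. Touch comes after 2 to 4.2 rad of turning from the start, felt at the grip as a jump of about 4 N (0.5 N m) in effort within 0.1 rad, which then grows by about 3 N per radian
- specimen_centre (a point): centre of the loose steel specimen disc, 66 mm across and 24 mm high, about 0.55 kg, that stands on the specimen table; it needs no handling
- head: measuring head under the tester's arm, fixed; origin on the screw axis at bench height. Steel guard sleeve (radius 46 mm outside, 42 inside) from 290 down to 198 mm above the bench; inside it hides a sprung pin, its tip at an unknown height that differs every time. It yields at 35 N, then 1.5 N more per mm (about 52 N at an eighth of a turn past touch). A quarter turn past touch is near overload
- case: bystander: closed wooden instrument case 210 x 150 x 55 mm, origin under its middle
- reader: bystander: black upright reading microscope, 60 mm across the foot, 115 mm high, origin under its middle
- vee: bystander: dark steel vee block 60 x 70 x 42 mm, origin under its middle
There are look-alikes about, which are no part of the job. What is meant by the part that bears specimen_centre is not green, and is the smaller of those in its own colour.

How it is judged:
By the outcome, as a careful person would: the job done as asked, in the order asked, and still so for the second after the job is handed in, with the robot touching nothing.
It also fails if it takes over 72 s, if anything falls off the work surface, if the arm or the gripper's body presses on something with over 40 N, if the wrist force passes 120 N, or if a joint passes its speed limit or range.

ROBOT

A 6-joint arm with a two-finger parallel gripper is mounted at the origin on the work surface. World frame = base frame: x ahead of the robot, y to its left, z up, the work surface at z = 0. Lengths are in mm, angles in degrees, forces in N, time in s.
With the tool pointing down it reaches from about 300 to 850 mm from the base axis. Payload 4.2 kg.
Tool frame: the origin (TCP) lies midway between the tips of the shut fingers; the grasp point (between the pads) lies 19 mm behind it (env.grasp_offset is the distance from the TCP to the grasp point, in mm); z points along the fingers, y is the line along which they close (so a half turn about z gives the same grasp; the last joint's range is limited). The gripper opens to 91 mm and grips with 3 to 60 N. Pads are 32 mm wide; open, the fingers measure 118 mm over their backs; the gripper's body (76 mm by 178 mm) begins 60 mm behind the grasp point.
Start: joints at [64.343, 18.312, 89.639, -0, 72.044, -1.146], TCP at [238.555, 523.197, 213.976] pointing down, gripper open.
Joint ranges: [-177.97, 177.97], [-48.28, 115.42], [12.27, 149.76], [-77.06, 257.06], [2.81, 150.46], [-146.56, 146.56]. Speed limits (degrees/s): [147.25, 147.25, 180, 180, 180, 180].

INTERFACE

Orientations are given as [roll, pitch, yaw] about the fixed x, y, z axes, in that order (R = Rz(yaw) Ry(pitch) Rx(roll)).
In Python, from workcell import env, optics gives the robot as it stands. The module is installed in compiled form; this text tells all that it offers.
- The arm moves only by the tool send_rows, never from a script. Its argument "targets" is a list that holds one entry, the list of rows, each a list of 7 numbers: the turn, a rotation vector about the world's x, y, z scaled (see below), then the shift along the world's x, y, z scaled (see below), then the closure, from -1 (fully open) to 1 (shut). In form: [[[rx, ry, rz, x, y, z, gripper], ...]]. A call has 1 to 12 rows; each row shifts and turns the commanded pose from where the row before left it; what a row does not reach is not made up. The controller multiplies each number of a shift by 0.2 m and each number of a turn by pi/2 rad. A row lasts 1/10 s, in which the tool goes at most 50 mm and 8.59 degrees, less where a joint would pass 70% of its speed; a pose out of reach is approached as far as the arm can. A call with a number of a shift or a turn outside -1 to 1 is refused whole. A call with a gripper value outside its range is refused whole. The fingers move at their own pace and stop on an object; "grip_force" is the grip in N (left out, the last holds). Time passes only in rows, so rows that do not move let the fingers close. It gives the time, the measured TCP pose, the force, the opening and the grip force at its end, in the units of the state.
- env.state(): the state, without advancing time (a new reading comes with each control period).
- optics.grab_frame(name): name is "scene" or "top" or "wrist"; returns (picture, depth): 384x512x3 uint8, red, green, blue; 384x512 float32, mm along the optical axis (not along the pixel's ray), 0 where there is no reading.
- optics.camera_info(name): a dict with "camera_matrix" (3x3 intrinsics, pixels), "R" (3x3) and "t" (3): a world point X has camera coordinates R X + t; the wrist camera has in their place "mount" (4x4, takes a point from camera to tool coordinates, whose origin is the TCP and whose axes are the flange's). Camera axes: x right, y down, z forward; pixel columns grow to the right and rows downward; lengths in mm; the calibration is good to about 2 mm. A picture is of the moment at which its call begins: read the wrist's pose just before it. camera_info takes no time and is no camera call.
- env.job_done(): hands the job in; it is judged then, once.
Trained networks look in the newest picture that a camera, given by its name, has taken for a name from the list of things; names that differ only in an ending like _2 or _b are one class to them, and where a whole thing is asked for, a point or a joint stands for the part that bears it (a point fixed in the world has none). Each returns a list of dicts, best first, with "conf" (0 to 1); they miss things now and then, are a little off and sometimes report something else, mostly with a low value. They report only what shows in the picture. A call takes as long as a camera call. They do not tell look-alikes from the thing itself.
- optics.silhouettes(camera, name): "mask" (384x512 bool, what is visible of it) and "at" ([column, row] in pixels, amid what is visible of it).
- optics.place_of(camera, name): "at" ([column, row] in pixels: a listed point, or the origin of a listed thing).
The state is a dict: "time_s": time; "qpos": joint angles; "qvel": joint speeds; "effort": joint torques, N m; "ee_pos": TCP position; "ee_rot": TCP orientation; "force": force on the tool from outside, world axes, zero at the start; "torque": the same for the moment, N m; "gripper_width": finger opening in mm; "gripper_force": force on a finger pad.
Only numpy, scipy, OpenCV 4.12 (cv2) and the standard library are available. Lean on these libraries where they do the work, as an engineer would, in place of code of your own. Each camera call takes 0.05 s, during which the arm holds its last target. There are 200 camera calls.

## Working session

There is one attempt and no reset: what is moved stays moved. The work goes in short steps, Python scripts to look and compute and a tool call to move; the robot and the scene stay as the last step left them, time stands still between calls to the robot, and variables do not carry over. Pictures are saved under pics/ and viewed, at most 10 in all, crops included, and the job is handed in when it is done.

Besides the shell and the picture viewer there is one more tool, called after "Request:" as name(argument=value, ...) on one line, values as JSON. send_rows: Moves the arm, as the interface text tells. Its arguments: {"type":"object","properties":{"targets":{"type":"array"},"grip_force":{"type":"number"}},"required":["targets"]}

```bash
mkdir -p pics; cat > h.py <<'E'
import numpy as np, cv2
from workcell import env, optics
def grab(n):
    p,d=optics.grab_frame(n); return p,d
def world(n,uv,depth,st=None):
    c=optics.camera_info(n); K=np.array(c["camera_matrix"])
    p=np.linalg.inv(K)@np.array([uv[0],uv[1],1.])*depth
    return np.array(c["R"]).T@(p-np.array(c["t"]))
def atz(n,uv,z):
    c=optics.camera_info(n); K=np.array(c["camera_matrix"]);R=np.array(c["R"]);t=np.array(c["t"])
    o=-R.T@t; d=R.T@np.linalg.inv(K)@np.array([uv[0],uv[1],1.])
    return o+d*(z-o[2])/d[2]
E
python3 - <<'E'
from h import *
ims=[]
for n in("scene","top"):
    p,d=grab(n); ims.append(p[:,:,::-1])
    for k in("tester","hub","red_handle","table_screw","specimen_centre","head","case","reader","vee"):
        z={"hub":100,"red_handle":100,"table_screw":155,"specimen_centre":167}.get(k,0)
        print(n,k,[(np.round(r["at"]).tolist(),round(r["conf"],2),atz(n,r["at"],z).round().tolist()) for r in optics.place_of(n,k)[:4]])
cv2.imwrite("pics/a.png",cv2.resize(np.hstack(ims),(800,300)))
cv2.imwrite("pics/b.png",ims[1])
print(env.state())
E
```

```text
scene tester [([338.0, 240.0], 0.62, [547.0, 22.0, 0.0])]
scene hub [([342.0, 205.0], 0.86, [540.0, 24.0, 100.0])]
scene red_handle [([355.0, 240.0], 0.75, [653.0, 64.0, 100.0])]
scene table_screw [([343.0, 189.0], 0.78, [559.0, 21.0, 155.0])]
scene specimen_centre [([340.0, 181.0], 0.7, [546.0, 13.0, 167.0]), ([309.0, 286.0], 0.61, [864.0, 9.0, 167.0])]
scene head [([340.0, 182.0], 0.69, [295.0, -7.0, 0.0])]
scene case []
scene reader [([213.0, 280.0], 0.97, [747.0, -220.0, 0.0])]
scene vee [([251.0, 184.0], 0.85, [366.0, -253.0, 0.0])]
top tester [([184.0, 196.0], 0.58, [554.0, 19.0, 0.0])]
top hub [([176.0, 193.0], 0.86, [554.0, 21.0, 100.0]), ([371.0, 210.0], 0.26, [509.0, -427.0, 100.0])]
top red_handle [([159.0, 147.0], 0.84, [663.0, 62.0, 100.0])]
top table_screw [([185.0, 198.0], 0.2, [538.0, -7.0, 155.0])]
top specimen_centre [([258.0, 232.0], 0.8, [461.0, -168.0, 167.0]), ([193.0, 129.0], 0.72, [688.0, -27.0, 167.0])]
top head []
top case [([373.0, 211.0], 0.92, [511.0, -455.0, 0.0])]
top reader [([280.0, 119.0], 0.61, [748.0, -225.0, 0.0]), ([181.0, 199.0], 0.37, [547.0, 26.0, 0.0])]
top vee [([289.0, 265.0], 0.97, [380.0, -242.0, 0.0])]
{'time_s': 1.0, 'qpos': array([ 6.43439994e+01,  1.83114989e+01,  8.96395375e+01, -1.32263026e-03,
        7.20436359e+01, -1.14295034e+00]), 'qvel': array([-0.02206411,  0.01541098, -0.1849167 ,  0.07927633, -0.14799726,
        0.14060246]), 'effort': array([-1.62771637e-03, -4.12355196e+01, -2.32232058e+01,  7.26573961e-02,
        3.76463088e-02, -1.11754497e-05]), 'ee_pos': array([238.55250683, 523.19506345, 213.97630124]), 'ee_rot': array([1.79994699e+02, 1.36426498e-03, 1.55487357e+02]), 'force': array([-0.72453069,  0.35211131, -0.43567068]), 'torque': array([ 0.01897297, -0.01366789,  0.00189202]), 'gripper_force': 0.0, 'gripper_width': 90.73915670315145}
```

View pics/a.png

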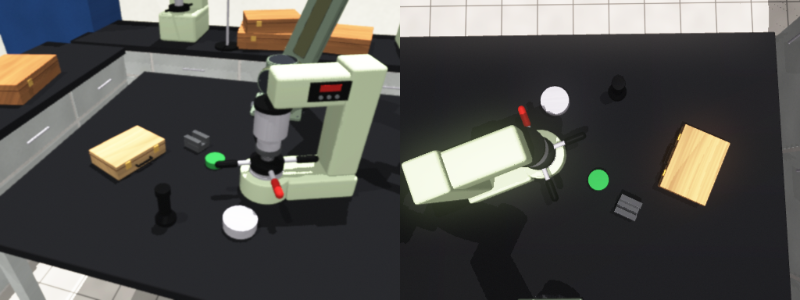

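View pics/b.png

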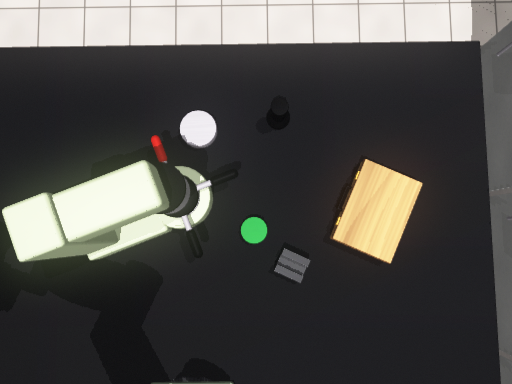

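Picture: the tester is upper left of centre, hub near (176,193) in the top view, red handle at (159,147) and column to the left. Case is at (373,211), reader (280,119), vee (289,265).

Look-alikes for the specimen are the green disc (258,232) and the white disc (193,129) on the bench. The real specimen is the smaller non-green one, on the table under the sleeve, at scene (340,181). It needs no handling. 

I'll retract clear of the column and swing round to the tester's near side.

Request:
send_rows(targets=[[[0,0,-0.094,-0.082,-0.186,0,-1],[0,0,-0.094,-0.082,-0.186,0,-1],[0,0,-0.094,-0.082,-0.186,0,-1],[0,0,-0.094,-0.082,-0.186,0,-1],[0,0,-0.094,-0.082,-0.186,0,-1],[0,0,-0.094,-0.082,-0.186,0,-1],[0,0,-0.094,0.1375,-0.104,0,-1],[0,0,-0.094,0.1375,-0.104,0,-1],[0,0,-0.094,0.1375,-0.104,0,-1],[0,0,-0.094,0.1375,-0.104,0,-1],[0,0,-0.094,0.117,-0.195,0,-1],[0,0,-0.094,0.117,-0.195,0,-1]]])

```text
time_s: 2.2
ee_pos: [297.8, 137.5, 214.3]
ee_rot: [180.0, -0.1, 53.7]
force: [0.7, 0.3, 0.8]
gripper_width: 91.2
gripper_force: 0.0
```

Request:
send_rows(targets=[[[0,0,-0.094,0.117,-0.195,0,-1],[0,0,-0.094,0.03,-0.2,0,-1],[0,0,-0.094,0.03,-0.2,0,-1],[0,0,-0.094,0.03,-0.2,0,-1],[0,0,0,0,0,0,-1],[0,0,0,0,0,0,-1]]])

```text
time_s: 2.8
ee_pos: [338.3, -20.7, 214.0]
ee_rot: [-180.0, -0.0, 20.0]
force: [-1.3, -0.4, 0.4]
gripper_width: 91.2
gripper_force: 0.0
```

```bash
cat >> h.py <<'E'
from scipy.spatial.transform import Rotation as Ro
def wpose(st):
    T=np.eye(4); T[:3,:3]=Ro.from_euler('xyz',st["ee_rot"],degrees=True).as_matrix(); T[:3,3]=st["ee_pos"]
    return T@np.array(optics.camera_info("wrist")["mount"])
def watz(T,uv,z):
    K=np.array(optics.camera_info("wrist")["camera_matrix"])
    d=T[:3,:3]@np.linalg.inv(K)@np.array([uv[0],uv[1],1.]); o=T[:3,3]
    return o+d*(z-o[2])/d[2]
E
python3 - <<'E'
from h import *
st=env.state(); print(st["time_s"],st["ee_pos"],st["ee_rot"],st["qpos"],st["force"])
print(np.array(optics.camera_info("wrist")["mount"]).round(2))
T=wpose(st)
p,d=grab("wrist"); cv2.imwrite("pics/w1.png",p[:,:,::-1])
for k in("hub","red_handle","table_screw","specimen_centre"):
    z={"hub":100,"red_handle":100,"table_screw":155,"specimen_centre":167}.get(k,0)
    print(k,[(np.round(r["at"]).tolist(),round(r["conf"],2),watz(T,r["at"],z).round().tolist()) for r in optics.place_of("wrist",k)[:3]])
E
```

```text
2.8 [338.30000396 -20.6997903  214.03585598] [-1.79974150e+02 -1.21425121e-02  2.00132957e+01] [-5.47415143e+00 -3.65096691e+00  1.15898078e+02  3.08559776e-02
  6.77530545e+01  6.45008680e+01] [-1.26503388 -0.43144469  0.42215732]
[[ 0.0000e+00 -9.7000e-01 -2.6000e-01  7.3620e+01]
 [ 1.0000e+00  0.0000e+00 -0.0000e+00 -1.0000e-01]
 [ 0.0000e+00 -2.6000e-01  9.7000e-01 -1.7052e+02]
 [ 0.0000e+00  0.0000e+00  0.0000e+00  1.0000e+00]]
hub []
red_handle []
table_screw []
specimen_centre [([412.0, 106.0], 0.86, [440.0, -88.0, 167.0])]
```

View pics/w1.png

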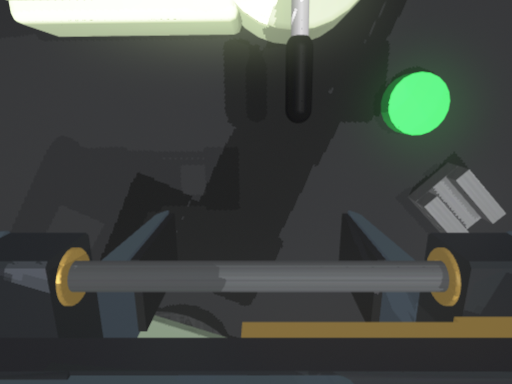

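The wrist view shows the near handle from its tip at (299,120) to the start of its rod at (300,38), and the green look-alike disc at (415,103). The camera hangs on the inner side of the hand, so I'll tilt the tool outwards to keep it clear of the sleeve.

```bash
python3 - <<'E'
from h import *
T=wpose(env.state())
a=watz(T,(299,122),100);b=watz(T,(300.5,38),100)
print(a,b,np.linalg.norm(a-b)); u=(a-b)/np.linalg.norm(a-b)
print("ang",np.degrees(np.arctan2(u[1],u[0])),"hub",b-82*u,a-152*u)
# tilt outward check: phi=200, tilt 25
E
```

```text
[405.3911001  -30.93695055 100.        ] [466.28764435  -7.36652767 100.        ] 65.29895815421062
ang -158.84073099943186 hub [542.75925691  22.23233165 100.        ] [547.14335752  23.9292277  100.        ]
```

Request:
send_rows(targets=[[[0.025,-0.065,0.003,0.085,-0.0125,-0.0675,-1],[0.025,-0.065,0.003,0.085,-0.0125,-0.0675,-1],[0.025,-0.065,0.003,0.085,-0.0125,-0.0675,-1],[0.025,-0.065,0.002,0.085,-0.0125,-0.0675,-1],[0,0,0,0,0,0,-1]]])

```text
time_s: 3.55
ee_pos: [403.0, -28.9, 157.9]
ee_rot: [-179.5, -24.6, 20.9]
force: [-0.3, -0.0, -0.4]
gripper_width: 91.1
gripper_force: 0.0
```

```bash
python3 - <<'E'
from h import *
st=env.state(); print(st["ee_pos"],st["qpos"],st["force"],st["torque"])
R=Ro.from_euler('xyz',st["ee_rot"],degrees=True).as_matrix();print(R.round(3))
print("grasp",st["ee_pos"]-19*R[:,2], "want TCP",np.array([430.2,-22,102])+19*R[:,2])
T=wpose(st);p,d=grab("wrist"); cv2.imwrite("pics/w2.png",p[:,:,::-1])
E
```

```text
[403.00728941 -28.89683206 157.9165439 ] [-18.90834867  -3.41516848 129.8485686   26.63137576  37.57917307
  31.05577898] [-0.27882663 -0.0145112  -0.3721641 ] [-0.15059297  0.39474041  0.00062003]
[[ 0.849  0.361  0.386]
 [ 0.325 -0.933  0.157]
 [ 0.416 -0.008 -0.909]]
grasp [395.68276209 -31.87814268 175.19262814] want TCP [437.52452732 -19.01868938  84.72391576]
```

View pics/w2.png

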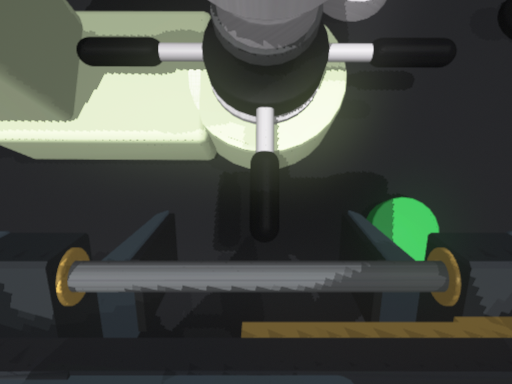

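The wrist picture shows side handles along row 51, with tips at (78,51) and (456,52), and the near handle along column 264. The hub is therefore near (265,51), and the near handle is centred between the fingers.

```bash
python3 - <<'E'
from h import *
st=env.state();T=wpose(st)
for uv in[(265,51.5),(78,51),(456,52),(264,240)]:print(uv,watz(T,uv,100).round(1))
E
```

```text
(265, 51.5) [548.9  21.5 100. ]
(78, 51) [494.8 164.2 100. ]
(456, 52) [ 603.5 -122.9  100. ]
(264, 240) [407.  -32.1 100. ]
```

Request:
send_rows(targets=[[[0,0,0,0.0575,0.017,-0.121,-1],[0,0,0,0.0575,0.017,-0.121,-1],[0,0,0,0.0575,0.017,-0.121,-1],[0,0,0,0,0,0,0.6],[0,0,0,0,0,0,1],[0,0,0,0,0,0,1],[0,0,0,0,0,0,1],[0,0,0,0,0,0,1]]], grip_force=40)

```text
time_s: 4.4
ee_pos: [440.5, -19.7, 88.9]
ee_rot: [-179.9, -24.9, 21.1]
force: [0.6, -1.3, -0.3]
gripper_width: 54.4
gripper_force: 0.0
```

Request:
send_rows(targets=[[[0,0,0,0,0,-0.02,1],[0,0,0,0,0,0,1],[0,0,0,0,0,0,1],[0,0,0,0,0,0,1],[0,0,0,0,0,0,1],[0,0,0,0,0,0,1]]])

```text
time_s: 5.0
ee_pos: [439.9, -19.1, 83.8]
ee_rot: [-179.7, -24.8, 21.0]
force: [0.6, 3.4, 0.3]
gripper_width: 21.2
gripper_force: 40.0
```

```bash
cat >> h.py <<'E'
HUB=np.array([549,21.3])
def arc(start,step,n,hub=HUB):
    p=np.array(start[:2])-hub; r=np.linalg.norm(p);a0=np.degrees(np.arctan2(p[1],p[0]))
    P=[hub+r*np.array([np.cos(np.radians(a0+k*step)),np.sin(np.radians(a0+k*step))]) for k in range(n+1)]
    print("r,a0",r.round(1),a0.round(1),"rz",round(step/90,4));print((np.diff(P,axis=0)/200).round(3).tolist())
E
python3 -c "
from h import *
arc([439.9,-19.1],7.5,12)"
```

```text
r,a0 116.3 -159.7 rz 0.0833
[[0.031, -0.069], [0.04, -0.065], [0.048, -0.059], [0.055, -0.052], [0.062, -0.045], [0.067, -0.036], [0.071, -0.027], [0.074, -0.018], [0.076, -0.008], [0.076, 0.002], [0.075, 0.012], [0.073, 0.022]]
```

Request:
send_rows(targets=[[[0,0,0.0833,0.031,-0.069,0,1],[0,0,0.0833,0.04,-0.065,0,1],[0,0,0.0833,0.048,-0.059,0,1],[0,0,0.0833,0.055,-0.052,0,1]]])

```text
time_s: 5.4
ee_pos: [473.8, -66.8, 83.8]
ee_rot: [-179.3, -25.0, 51.1]
force: [6.6, 17.2, -5.5]
gripper_width: 21.3
gripper_force: 40.2
```

```bash
cat >> h.py <<'E'
def show():
    s=env.state(); p=s["ee_pos"][:2]-HUB;r=np.linalg.norm(p);a=np.arctan2(p[1],p[0]);t=np.array([-np.sin(a),np.cos(a)]);f=s["force"]
    R=Ro.from_euler('xyz',s["ee_rot"],degrees=True).as_matrix()
    print("t",s["time_s"],"pos",s["ee_pos"].round(1),"r",r.round(1),"ang",np.degrees(a).round(1)%360,"yaw",np.degrees(np.arctan2(R[1,0],R[0,0])).round(1),"tang",(f[:2]@t).round(2),"rad",(f[:2]@p/r).round(2),"fz",f[2].round(2),"q",s["qpos"].round(),"w",round(s["gripper_width"],1))
    return s
E
python3 -c "
from h import *
show()"
```

```text
t 5.4 pos [473.8 -66.8  83.8] r 115.8 ang 229.5 yaw 51.1 tang -6.18 rad -17.39 fz -5.49 q [-26.  16. 121.  37.  44. -15.] w 21.3
```

Request:
send_rows(targets=[[[0,0,0.0833,0.062,-0.045,0,1],[0,0,0.0833,0.067,-0.036,0,1],[0,0,0.0833,0.071,-0.027,0,1],[0,0,0.0833,0.074,-0.018,0,1]]])

```text
time_s: 5.8
ee_pos: [527.6, -91.3, 83.8]
ee_rot: [-179.3, -25.2, 81.1]
force: [-4.0, 11.0, 3.3]
gripper_width: 21.4
gripper_force: 40.2
```

```bash
python3 -c "
from h import *
show()"
```

```text
t 5.8 pos [527.6 -91.3  83.8] r 114.6 ang 259.2 yaw 81.1 tang -6.0 rad -10.08 fz 3.28 q [-26.  26. 104.  27.  62. -33.] w 21.4
```

```bash
python3 -c "
from h import *
arc([527.6,-91.3],8,6)"
```

```text
r,a0 114.6 -100.8 rz 0.0889
[[0.079, -0.009], [0.08, 0.002], [0.079, 0.013], [0.076, 0.024], [0.072, 0.034], [0.067, 0.044]]
```

Request:
send_rows(targets=[[[0,0,0.0889,0.079,-0.009,0,1],[0,0,0.0889,0.08,0.002,0,1],[0,0,0.0889,0.079,0.013,0,1],[0,0,0.0889,0.076,0.024,0,1]]])

```text
time_s: 6.2
ee_pos: [589.3, -84.6, 83.9]
ee_rot: [-179.3, -25.5, 113.1]
force: [-9.0, 11.5, 3.5]
gripper_width: 21.2
gripper_force: 40.4
```

```bash
python3 -c "
from h import *
show()"
```

```text
t 6.2 pos [589.3 -84.6  83.9] r 113.3 ang 290.8 yaw 113.1 tang -4.35 rad -13.97 fz 3.45 q [-19.  35.  86.  18.  78. -50.] w 21.2
```

Request:
send_rows(targets=[[[0,0,0.0833,0.073,0.036,0,1],[0,0,0.0833,0.068,0.046,0,1],[0,0,0,0,0,0,1]]])

```text
time_s: 6.5
ee_pos: [619.0, -67.1, 83.6]
ee_rot: [-179.6, -25.4, 128.5]
force: [-5.7, 9.5, 4.1]
gripper_width: 21.3
gripper_force: 40.2
```

```bash
cat >> h.py <<'E'
def mom():
    s=env.state();p=s["ee_pos"][:2]-HUB;f=s["force"];c=(p[0]*f[1]-p[1]*f[0])/1000
    print("F-moment",c.round(3),"tz",s["torque"][2].round(3),"sum",(c+s["torque"][2]).round(3),"torque",s["torque"].round(2))
E
python3 -c "
from h import *
show();mom()"
```

```text
t 6.5 pos [619.  -67.1  83.6] r 112.8 ang 308.4 yaw 128.5 tang 1.47 rad -10.97 fz 4.15 q [-15.  39.  78.  15.  84. -58.] w 21.3
F-moment 0.165 tz 0.861 sum 1.027 torque [1.09 0.85 0.86]
```

```bash
python3 -c "
from h import *
arc([639,-92.1],-8.2,11)"
```

```text
r,a0 144.8 -51.6 rz -0.0911
[[-0.085, -0.058], [-0.093, -0.046], [-0.098, -0.032], [-0.102, -0.018], [-0.103, -0.003], [-0.103, 0.012], [-0.1, 0.027], [-0.095, 0.041], [-0.088, 0.054], [-0.08, 0.066], [-0.07, 0.077]]
```

Request:
send_rows(targets=[[[0,0,0,0,0,0,-0.2],[0,0,0,0,0,0,-0.2],[0,0,0,0,0,0,-0.2],[0,0,0,0.033,-0.042,0.113,-0.2],[0,0,0,0.033,-0.042,0.113,-0.2],[0,0,0,0.033,-0.042,0.113,-0.2],[0,0,0,0,0,0,-0.2]]])

```text
time_s: 7.2
ee_pos: [642.9, -98.6, 154.6]
ee_rot: [179.9, -24.5, 128.1]
force: [0.5, 0.0, 0.2]
gripper_width: 54.7
gripper_force: 0.0
```

Request:
send_rows(targets=[[[0,0,-0.091,-0.089,-0.061,0,-0.2],[0,0,-0.091,-0.097,-0.048,0,-0.2],[0,0,-0.091,-0.103,-0.034,0,-0.2],[0,0,-0.091,-0.107,-0.019,0,-0.2],[0,0,-0.091,-0.108,-0.003,0,-0.2],[0,0,-0.091,-0.108,0.012,0,-0.2],[0,0,-0.091,-0.105,0.028,0,-0.2],[0,0,-0.091,-0.1,0.043,0,-0.2],[0,0,-0.091,-0.092,0.057,0,-0.2],[0,0,-0.091,-0.084,0.069,0,-0.2],[0,0,-0.091,-0.074,0.081,0,-0.2],[0,0,0,0,0,0,-0.2]]])

```text
time_s: 8.4
ee_pos: [421.9, -68.2, 150.0]
ee_rot: [-179.5, -24.7, 37.9]
force: [0.1, -0.6, -0.6]
gripper_width: 54.7
gripper_force: 0.0
```

```bash
python3 - <<'E'
from h import *
st=show();T=wpose(st)
p,d=grab("wrist"); cv2.imwrite("pics/w3.png",p[:,:,::-1])
print([(np.round(r["at"]).tolist(),round(r["conf"],2),watz(T,r["at"],100).round().tolist()) for r in optics.place_of("wrist","hub")[:3]])
E
```

```text
t 8.4 pos [421.9 -68.2 150. ] r 155.4 ang 215.2 yaw 37.9 tang 0.57 rad 0.27 fz -0.61 q [-28.   4. 124.  32.  47.   2.] w 54.7
[([268.0, 46.0], 0.6, [546.0, 20.0, 100.0])]
```

View pics/w3.png

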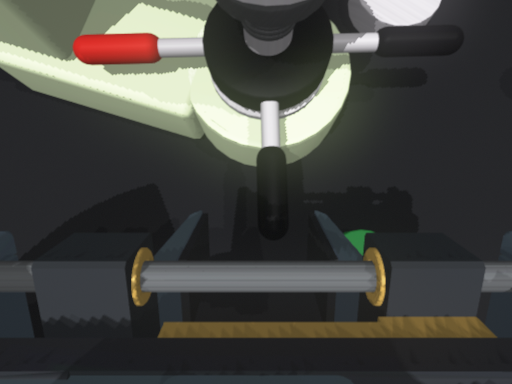

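The red handle is now at the left, tip (73,48), so the wheel has turned about 107 degrees. The next black handle lies between the fingers, at (271,150) to (272,238).

```bash
python3 - <<'E'
from h import *
T=wpose(env.state())
L,Rr,N,M=[watz(T,u,100) for u in[(73,48),(463,41),(272,238),(270,105)]]
f=lambda v:np.degrees(np.arctan2(v[1],v[0]))%360
print(L,Rr,N,M,"hub",(L+Rr)/2,"angs",f(L-Rr)+90,f(N-M),np.linalg.norm(L-Rr))
h=(L+Rr)/2; print(f(N-h))
a=np.radians((f(L-Rr)+90)%360)
R=Ro.from_euler('xyz',env.state()["ee_rot"],degrees=True).as_matrix()
for H in(h[:2],HUB):
  g=np.r_[H+124*np.array([np.cos(a),np.sin(a)]),103]; print("TCP want",g+19*R[:,2],"delta/200",(g+19*R[:,2]-env.state()["ee_pos"])/200)
print(R[:,2])
E
```

```text
[455.41433621 138.09919847 100.        ] [ 650.18660008 -101.16006537  100.        ] [434.8328797  -76.97066272 100.        ] [513.636515   -14.01858537 100.        ] hub [552.80046814  18.46956655 100.        ] angs 219.14778190456192 218.6195170481389 308.51455412769775
218.9741652032371
TCP want [462.88014449 -54.85153677  85.75530093] delta/200 [ 0.18212856  0.08203082 -0.32814662]
TCP want [459.07967635 -52.02110332  85.75530093] delta/200 [ 0.16312622  0.09618299 -0.32814662]
[ 0.32864101  0.26120634 -0.90761574]
```

Request:
send_rows(targets=[[[0,0,0.003,0.058,0.03,-0.109,-0.2],[0,0,0.003,0.058,0.03,-0.109,-0.2],[0,0,0.003,0.057,0.03,-0.109,-0.2],[0,0,0,0,0,0,1],[0,0,0,0,0,0,1],[0,0,0,0,0,0,1],[0,0,0,0,0,0,1],[0,0,0,0,0,0,1],[0,0,0,0,0,0,1]]])

```text
time_s: 9.4
ee_pos: [459.4, -50.6, 86.9]
ee_rot: [-179.3, -24.9, 38.8]
force: [-2.7, 7.8, 3.8]
gripper_width: 21.3
gripper_force: 40.0
```

```bash
sed -i 's/HUB=np.array(\[549,21.3\])/HUB=np.array([549.5,20.5])/' h.py; python3 -c "
from h import *
s=show();mom()
arc(s['ee_pos'],4,30)"
```

```text
t 9.4 pos [459.4 -50.6  86.9] r 114.8 ang 218.3 yaw 38.8 tang -7.79 rad -2.74 fz 3.76 q [-24.  12. 127.  39.  37.  -4.] w 21.3
F-moment -0.894 tz 0.738 sum -0.156 torque [1.36 0.72 0.74]
r,a0 114.8 -141.7 rz 0.0444
[[0.026, -0.031], [0.028, -0.029], [0.03, -0.027], [0.032, -0.025], [0.033, -0.022], [0.035, -0.02], [0.036, -0.017], [0.037, -0.015], [0.038, -0.012], [0.039, -0.01], [0.039, -0.007], [0.04, -0.004], [0.04, -0.001], [0.04, 0.002], [0.04, 0.004], [0.039, 0.007], [0.039, 0.01], [0.038, 0.013], [0.037, 0.015], [0.036, 0.018], [0.035, 0.02], [0.033, 0.023], [0.031, 0.025], [0.03, 0.027], [0.028, 0.029], [0.026, 0.031], [0.023, 0.033], [0.021, 0.034], [0.019, 0.035], [0.016, 0.037]]
```

```bash
cat >> h.py <<'E'
def meas(L=180):
    s=env.state();R=Ro.from_euler('xyz',s["ee_rot"],degrees=True).as_matrix();f=s["force"]
    v=s["ee_pos"]-L*R[:,2]; v=v[:2]-HUB; M=(v[0]*f[1]-v[1]*f[0])/1000+s["torque"][2]
    p=s["ee_pos"][:2]-HUB;r=np.linalg.norm(p);a=np.degrees(np.arctan2(p[1],p[0]))%360
    print("t",round(s["time_s"],2),"r",r.round(1),"ang",a.round(1),"yaw",np.degrees(np.arctan2(R[1,0],R[0,0])).round(1),"MOMENT",M.round(3),"F",f.round(1),"T",s["torque"].round(2),"d",R[:,2].round(2),"pos",s["ee_pos"].round(1),"q5",s["qpos"][4].round())
E
echo "from h import *
meas()">m.py
```

Request:
send_rows(targets=[[[0,0,0.0444,0.026,-0.031,0,1],[0,0,0.0444,0.028,-0.029,0,1]]])

```text
time_s: 9.6
ee_pos: [469.6, -61.5, 86.9]
ee_rot: [-179.2, -25.0, 46.8]
force: [0.7, 14.9, 0.0]
gripper_width: 21.6
gripper_force: 40.0
```

```bash
python3 m.py
```

```text
t 9.6 r 114.5 ang 225.7 yaw 46.8 MOMENT -1.42 F [ 0.7 14.9  0. ] T [1.94 0.23 0.41] d [ 0.28  0.32 -0.91] pos [469.6 -61.5  86.9] q5 42.0
```

Request:
send_rows(targets=[[[0,0,0.0444,0.03,-0.027,0,1],[0,0,0.0444,0.032,-0.025,0,1]]])

```text
time_s: 9.8
ee_pos: [481.9, -71.4, 86.9]
ee_rot: [-179.1, -25.2, 54.8]
force: [-0.7, 16.6, -0.5]
gripper_width: 21.6
gripper_force: 40.0
```

```bash
python3 m.py
```

```text
t 9.8 r 114.1 ang 233.7 yaw 54.8 MOMENT -1.59 F [-0.7 16.6 -0.5] T [2.1  0.28 0.34] d [ 0.23  0.36 -0.91] pos [481.9 -71.4  86.9] q5 47.0
```

Request:
send_rows(targets=[[[0,0,0.0444,0.033,-0.022,0,1],[0,0,0.0444,0.035,-0.02,0,1]]])

```text
time_s: 10.0
ee_pos: [495.3, -79.5, 87.0]
ee_rot: [-179.1, -25.2, 62.7]
force: [-1.7, 17.2, -0.1]
gripper_width: 21.3
gripper_force: 40.0
```

```bash
python3 m.py
```

```text
t 10.0 r 113.7 ang 241.5 yaw 62.7 MOMENT -1.504 F [-1.7 17.2 -0.1] T [2.02 0.31 0.27] d [ 0.18  0.39 -0.9 ] pos [495.3 -79.5  87. ] q5 52.0
```

Request:
send_rows(targets=[[[0,0,0.0444,0.036,-0.018,0,1],[0,0,0.0444,0.037,-0.016,0,1]]])

```text
time_s: 10.2
ee_pos: [509.6, -85.6, 87.0]
ee_rot: [-179.0, -25.4, 70.7]
force: [-3.6, 19.5, -1.5]
gripper_width: 21.2
gripper_force: 40.0
```

```bash
python3 m.py
```

```text
t 10.2 r 113.3 ang 249.4 yaw 70.7 MOMENT -1.783 F [-3.6 19.5 -1.5] T [2.21 0.25 0.08] d [ 0.13  0.41 -0.9 ] pos [509.6 -85.6  87. ] q5 57.0
```

Request:
send_rows(targets=[[[0,0,0.0444,0.038,-0.013,0,1],[0,0,0.0444,0.039,-0.011,0,1]]])

```text
time_s: 10.4
ee_pos: [524.4, -89.7, 87.0]
ee_rot: [-179.0, -25.5, 78.7]
force: [-4.9, 20.2, -1.1]
gripper_width: 21.5
gripper_force: 40.0
```

```bash
python3 m.py
```

```text
t 10.4 r 113.0 ang 257.2 yaw 78.7 MOMENT -1.643 F [-4.9 20.2 -1.1] T [2.43 0.53 0.02] d [ 0.07  0.43 -0.9 ] pos [524.4 -89.7  87. ] q5 61.0
```

Request:
send_rows(targets=[[[0,0,0.0444,0.039,-0.008,0,1],[0,0,0.0444,0.04,-0.005,0,1]]])

```text
time_s: 10.6
ee_pos: [539.6, -91.7, 87.0]
ee_rot: [-179.0, -25.7, 86.6]
force: [-6.2, 20.2, -0.1]
gripper_width: 21.2
gripper_force: 40.0
```

```bash
python3 m.py
```

```text
t 10.6 r 112.6 ang 265.0 yaw 86.6 MOMENT -1.525 F [-6.2 20.2 -0.1] T [ 2.49  0.83 -0.12] d [ 0.01  0.43 -0.9 ] pos [539.6 -91.7  87. ] q5 66.0
```

```bash
sed -i 's/HUB=np.array(.*/HUB=np.array([546.8,21.3])/' h.py; python3 m.py; python3 -c "
from h import *
arc([539.6,-91.7],4,18)"
```

```text
t 10.6 r 113.2 ang 266.4 yaw 86.6 MOMENT -1.475 F [-6.2 20.2 -0.1] T [ 2.49  0.83 -0.12] d [ 0.01  0.43 -0.9 ] pos [539.6 -91.7  87. ] q5 66.0
r,a0 113.2 -93.6 rz 0.0444
[[0.04, -0.001], [0.039, 0.002], [0.039, 0.004], [0.039, 0.007], [0.038, 0.01], [0.038, 0.012], [0.037, 0.015], [0.035, 0.018], [0.034, 0.02], [0.033, 0.022], [0.031, 0.025], [0.029, 0.027], [0.027, 0.029], [0.025, 0.03], [0.023, 0.032], [0.021, 0.034], [0.018, 0.035], [0.016, 0.036]]
```

Request:
send_rows(targets=[[[0,0,0.0444,0.04,0.001,0,1],[0,0,0.0444,0.039,0.004,0,1]]])

```text
time_s: 10.8
ee_pos: [554.5, -91.6, 87.0]
ee_rot: [-179.0, -25.7, 94.7]
force: [-10.2, 13.3, 1.2]
gripper_width: 20.9
gripper_force: 40.2
```

```bash
python3 m.py
```

```text
t 10.8 r 113.1 ang 273.9 yaw 94.7 MOMENT -2.026 F [-10.2  13.3   1.2] T [ 1.89  1.49 -0.32] d [-0.05  0.43 -0.9 ] pos [554.5 -91.6  87. ] q5 70.0
```

Request:
send_rows(targets=[[[0,0,0.0444,0.039,0.006,0,1],[0,0,0.0444,0.039,0.008,0,1]]])

```text
time_s: 11.0
ee_pos: [569.8, -89.5, 87.1]
ee_rot: [-179.0, -25.7, 102.6]
force: [-11.9, 13.1, 2.0]
gripper_width: 21.6
gripper_force: 40.2
```

```bash
python3 m.py
```

```text
t 11.0 r 113.1 ang 281.7 yaw 102.6 MOMENT -2.115 F [-11.9  13.1   2. ] T [ 1.81  1.64 -0.46] d [-0.11  0.42 -0.9 ] pos [569.8 -89.5  87.1] q5 74.0
```

Request:
send_rows(targets=[[[0,0,0.0444,0.038,0.01,0,1],[0,0,0.0444,0.038,0.012,0,1]]])

```text
time_s: 11.2
ee_pos: [584.4, -85.4, 87.1]
ee_rot: [-179.1, -25.8, 110.6]
force: [-13.4, 11.7, 1.1]
gripper_width: 21.4
gripper_force: 40.2
```

```bash
python3 m.py
```

```text
t 11.2 r 113.2 ang 289.4 yaw 110.6 MOMENT -2.079 F [-13.4  11.7   1.1] T [ 1.62  1.98 -0.48] d [-0.17  0.4  -0.9 ] pos [584.4 -85.4  87.1] q5 77.0
```

The effort stepped from about 1.5 to 2.05 N m between yaw 87 and 94 degrees, and has stayed there for three readings. That puts first touch at yaw 89±3, so the target is about yaw 134. I'll keep watching as I wind on.

Request:
send_rows(targets=[[[0,0,0.0444,0.037,0.015,0,1],[0,0,0.0444,0.035,0.018,0,1]]])

```text
time_s: 11.4
ee_pos: [598.4, -79.4, 87.1]
ee_rot: [-179.1, -25.9, 118.6]
force: [-14.9, 9.9, 2.2]
gripper_width: 21.3
gripper_force: 40.3
```

```bash
python3 m.py
```

```text
t 11.4 r 113.1 ang 297.1 yaw 118.6 MOMENT -2.241 F [-14.9   9.9   2.2] T [ 1.54  2.16 -0.64] d [-0.22  0.38 -0.9 ] pos [598.4 -79.4  87.1] q5 81.0
```

Request:
send_rows(targets=[[[0,0,0.0444,0.034,0.02,0,1],[0,0,0.0444,0.033,0.022,0,1]]])

```text
time_s: 11.6
ee_pos: [611.5, -71.5, 87.1]
ee_rot: [-179.2, -25.9, 126.6]
force: [-16.4, 9.3, 0.9]
gripper_width: 21.0
gripper_force: 40.4
```

```bash
python3 m.py
```

```text
t 11.6 r 113.1 ang 304.9 yaw 126.6 MOMENT -2.237 F [-16.4   9.3   0.9] T [ 1.38  2.33 -0.76] d [-0.27  0.34 -0.9 ] pos [611.5 -71.5  87.1] q5 84.0
```

Effort is still growing at the slope expected of the spring, with no second jump, so the touch is confirmed. These are the last 8 degrees.

Request:
send_rows(targets=[[[0,0,0.0444,0.031,0.025,0,1],[0,0,0.0444,0.029,0.027,0,1],[0,0,0,0,0,0,1],[0,0,0,0,0,0,1]]])

```text
time_s: 12.0
ee_pos: [624.9, -60.4, 87.1]
ee_rot: [-179.5, -25.8, 134.6]
force: [-12.9, 11.6, -0.7]
gripper_width: 21.3
gripper_force: 40.1
```

```bash
python3 m.py
```

```text
t 12.0 r 113.0 ang 313.7 yaw 134.6 MOMENT -0.86 F [-12.9  11.6  -0.7] T [ 1.39  1.68 -0.65] d [-0.31  0.3  -0.9 ] pos [624.9 -60.4  87.1] q5 87.0
```

Request:
send_rows(targets=[[[0,0,0,0,0,0,0],[0,0,0,0,0,0,-0.3],[0,0,0,0,0,0,-0.3],[0,0,0,0,0,0,-0.3],[0,0,0,0.04,-0.04,0.12,-0.3],[0,0,0,0.04,-0.04,0.12,-0.3],[0,0,0,0.04,-0.04,0.12,-0.3],[0,0,0,0.1,-0.1,0.1,-0.3],[0,0,0,0,0,0,-0.3],[0,0,0,0,0,0,-0.3]]])

```text
time_s: 13.0
ee_pos: [675.1, -109.5, 178.2]
ee_rot: [-179.8, -24.8, 134.7]
force: [-0.5, -0.0, 0.7]
gripper_width: 59.6
gripper_force: 0.0
```

```bash
python3 - <<'E'
from h import *
st=show();T=wpose(st)
p,d=grab("wrist"); cv2.imwrite("pics/w4.png",p[:,:,::-1])
E
```

```text
t 13.0 pos [ 675.1 -109.5  178.2] r 183.2 ang 314.4 yaw 134.7 tang -0.39 rad -0.34 fz 0.75 q [-16.  42.  58.  12. 102. -60.] w 59.6
```

View pics/w4.png

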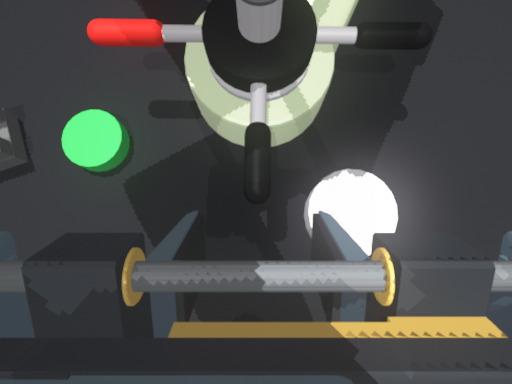

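The gripper is clear. The wheel stands with its red tip at (88,32), the opposite tip at (431,36) and the last-used handle at (258,200). I'll check the final angle from these points, then hand in if it agrees.

```bash
python3 - <<'E'
from h import *
T=wpose(env.state())
L,Rr,N,M=[watz(T,u,100)[:2] for u in[(88,32),(431,36),(257.5,203),(258.5,90)]]
f=lambda v:np.degrees(np.arctan2(v[1],v[0]))%360
a=[(f(L-Rr)+90)%360,f(N-M)]; print("handle angle",a,"(touch ~269, aim ~314)")
if all(305<x<323 for x in a): print(env.job_done())
E
```

```text
handle angle [np.float64(313.87644265253135), np.float64(314.3180548075749)] (touch ~269, aim ~314)
the job is handed in; nothing more can be done
None
```

I felt first touch at about 160° of winding, wound on about 45° past it (handle at 314°, touch near 269°, good to about 3°), let go clear of the wheel without going near the case, microscope or vee block, and handed the job in at about 13 s.

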